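# Jack up the trail buggy for a wheel change

## Task

The model buggy needs new wheels on the side facing you. Slide the red lever jack in between its wheels, under the sill, until the jack's round saddle stands right beneath the yellow lift pad, then push the jack's cross-bar handle all the way down so that the saddle lifts the buggy by that pad and both near wheels hang clear of the counter. Finish while still holding the handle down; do not lift or shove the buggy with the hand, and leave the other things where they are.

Things in the scene. Friction and masses are not known exactly. Their poses are not given: they have to be found in the camera images.
- buggy: loose tube-frame model buggy, green panels, 340 mm long (its y axis: nose at -y, tail at +y), 176 mm wide (x), 183 mm high, about 0.85 kg. Origin on the counter under its centre, z up. Its -x side faces the robot. Tyres 84 mm across and 32 mm wide, fixed (they do not roll), centred at x +-72, y +-110 mm, so that 136 mm lie free between front and rear tyre of a side; the sill tube of the near side runs along y at x = -66 mm, its underside 52 mm above the counter
- lift_pad (a point): centre of the underside of the yellow lift pad (27 mm disc under a yellow collar on the near sill tube; the collar shows from above). At x -66, y +12, z 42 mm in the buggy's frame; the pad's underside is the lowest thing there
- front_wheel (a point): lowest point of the buggy's near front tyre; height 0 when it stands on the counter
- rear_wheel (a point): lowest point of the buggy's near rear tyre; height 0 when it stands on the counter
- jack: loose red lever jack, 233 mm long along its x axis (saddle end at +x), 0.57 kg. Origin on the counter under the lever's pivot; z up. Low base frame from x -133 to +99 mm, 46 mm wide and 18 mm high, with a 92 mm wide rear foot and a 70 mm wide front foot (both under 11 mm high). Two upright red cheeks at the pivot, 48 mm over their outer faces (y), 34 mm long (x), top at 67 mm, can be gripped from above to carry or slide the jack
- jack_saddle: the jack's round steel and rubber saddle, 29 mm across, on the front end of the lever; a levelling link keeps it level
- saddle_top (a point): centre of the saddle's top face, 79 mm ahead (+x) of the jack's origin; 32 mm high with the handle up (so it passes 10 mm under the lift pad), 62 mm high with the handle fully down (then 79 mm ahead again, 80 mm in between)
- jack_grip (a point): the point midway between the jack's two cheeks, 45 mm above the counter, straight above the jack's origin; x and y axes as the jack's
- jack_bar (a point): centre of the handle's cross bar: a black rubber round bar 16 mm thick, 84 mm long along the jack's y axis, at the rear end of the lever. It swings on a 120 mm arc about the pivot (38 mm above the jack's origin): with the handle up it is 102 mm behind the origin (-x) and 101 mm high, fully down 118 mm behind and 58 mm high
- jack_lever (a joint): angle of the jack's handle: 0 up (rest, saddle low), 0.38 rad fully down at its stop (saddle high). A return spring and the buggy's weight push it back up when let go; about 2 N at the bar free, 4 to 8 N with the buggy on it
- spare_wheel_0: spare wheel lying flat, 84 mm across, 32 mm thick; bystander
- spare_wheel_1: second spare wheel, stacked on the first; bystander
- wheel_wrench: small steel four-way wheel wrench lying flat, 88 mm across; bystander
- screw_jar: amber bottle with white cap, 41 mm across, 60 mm high; bystander
- pliers: red-handled cutters, 113 mm long, lying; bystander
- tape: orange tape roll, 72 mm across, lying; bystander
- glue: white squeeze bottle with blue nozzle, 90 mm high; bystander
- file: blue-handled needle file, 168 mm long, lying; bystander

How it is judged (in metres and radians):
On the way:
1. the jack stands on the counter with its lowered saddle beneath the lift pad (horizontal distance between saddle_top and lift_pad below 0.012 m and height (world z) of saddle_top below 0.04 m and height (world z) of jack below 0.006 m and angle between jack's own z axis and vertical below 0.06 rad), for 0.2 s.
At the end, for the whole second after the job is handed in: Robot still pressing the jack, handle at least 0.34 rad down; saddle bearing on the lift pad (over 2 N, centres within 14 mm); both near tyres over 8 mm above the counter; jack flat on the counter, buggy still and not touched by the robot (value of joint jack_lever above 0.34 rad and contact force between any of the fingers, the arm and jack above 1.5 N and contact force between jack_saddle and buggy above 2 N and horizontal distance between saddle_top and lift_pad below 0.014 m and height (world z) of each of front_wheel, rear_wheel above 0.008 m and contact force between each of the arm, the fingers and buggy below 0.5 N and height (world z) of jack below 0.006 m and angle between jack's own z axis and vertical below 0.06 rad and linear speed of buggy below 0.02 m/s); the arm keeps its last pose, push and grip.
It fails at once if the robot bears on the buggy with more than 5 N (contact force between any of the arm, the fingers and buggy above 5 N).
It fails at once if the buggy is shoved more than 35 mm from its place (distance of buggy from where it was at the start of the episode above 0.035 m).
It fails at once if a bystander is moved more than 30 mm (distance of any of spare_wheel_0, spare_wheel_1, wheel_wrench, screw_jar, pliers, tape, glue, file from where it was at the start of the episode above 0.03 m).
It also fails if it takes over 64 s, if anything falls off the work surface, if the arm or the gripper's body presses on something with over 40 N, if the wrist force passes 120 N, or if a joint passes its speed limit or range.

## Robot

A 6-joint arm with a two-finger parallel gripper is mounted at the origin on a cart in front of the work surface, level with it; the furniture and walls round the work are solid. World frame = base frame: x ahead of the robot, y to its left, z up, the work surface at z = 0. Lengths are in m, angles in degrees, forces in N, time in s.
With the tool pointing down it reaches from about 0.25 to 0.725 m from the base axis. Payload 9.7 kg.
Tool frame: the origin (TCP) lies midway between the tips of the shut fingers; the grasp point (between the pads) lies 19 mm behind it; z points along the fingers, y is the direction in which the jaws open and shut (so a half turn about z gives the same grasp; the last joint's range is limited). The gripper opens to 85 mm and grips with 20 to 120 N. Pads are 22 mm wide; open, the fingers measure 114 mm over their backs; the gripper's body (76 mm by 85 mm) begins 54 mm behind the grasp point. The pads swing forward as they close: fully open they stand 13 mm farther back than shut.
Start: joints at [-63.083, 4.979, 10.078, 95.1, 0, 90], TCP at [0.249, -0.49, 0.231] pointing down, gripper open.
Joint ranges: [-179.16, 179.16], [-48.56, 103.87], [-65.8, 70.77], [-126.05, 130.52], [-82.76, 87.17], [-180, 180]. Speed limits (degrees/s): [127.2, 127.2, 147.25, 180, 180, 180].

## Interface

Orientations are given as [roll, pitch, yaw] about the fixed x, y, z axes, in that order (R = Rz(yaw) Ry(pitch) Rx(roll)).
In Python, from workcell import get_obs, camera, get_calibration, job_done gives the robot as it stands.
- The arm moves only by the tool play_rows, never from a script. Its argument "commands" is text: rows parted by semicolons, each of 5 numbers parted by spaces: the opening, from 0 (shut) to 1 (fully open), then the shift along the world's x, y, z in mm, then the turn about the world's z in degrees. A call has 1 to 10 rows; each row is the pose to reach, as a shift and turn from the pose commanded when the call began; what a row does not reach only later rows make up. A row lasts 1/12 s, in which the tool goes at most 41.7 mm and 7.16 degrees, less where a joint would pass 70% of its speed; a pose out of reach is approached as far as the arm can. A call with a gripper value outside its range is refused whole. The fingers move at their own pace and stop on an object; "force" is the grip in N (left out, the last holds). Time passes only in rows, so rows that repeat a pose let the fingers close. It gives the time, the measured TCP pose, the force and the opening at its end, in the units of the state.
- get_obs(): the state, without advancing time (a new reading comes with each control period).
- camera(name): name is "scene" or "side" or "wrist"; returns the picture (384x512x3 uint8, red, green, blue); there is no depth.
- get_calibration(name): a dict with "fx", "fy", "cx", "cy" (pixels), "k1" (the pictures are not rectified: a ray, as slopes to the right and down, at radius r is drawn at 1 + k1 r^2 times it, then the intrinsics apply), "eye" and "attitude" of the camera in the world; the wrist camera has in their place "mount" (4x4, takes a point from camera to tool coordinates, whose origin is the TCP and whose axes are the flange's). Camera axes: x right, y down, z forward; pixel columns grow to the right and rows downward; lengths in m; the calibration is good to about 2 mm. A picture is of the moment at which its call begins: read the wrist's pose just before it. get_calibration takes no time and is no camera call.
- job_done(): hands the job in, once; it reports no verdict.
The state is a dict: "time": time; "q": joint angles; "qd": joint speeds; "joint_efforts": joint torques, N m; "ee_pos": TCP position; "tcp_rot": TCP orientation; "wrist_force": force on the tool from outside, world axes, zero at the start; "torque": the same for the moment, N m; "opening": finger opening in m.
Only numpy, scipy, OpenCV 4.12 (cv2) and the standard library are available. Lean on these libraries where they do the work, as an engineer would, in place of code of your own. Each camera call takes 0.05 s, during which the arm holds its last target.

## Working session

There is one attempt and no reset: what is moved stays moved. The work goes in short steps, Python scripts to look and compute and a tool call to move; the robot and the scene stay as the last step left them, time stands still between calls to the robot, and variables do not carry over. Pictures are saved under pics/ and viewed, and the job is handed in when it is done.

Besides the shell and the picture viewer there is one more tool, called after "Emit:" by a JSON object that holds its "method" and its "body", one argument or row to a line. play_rows: Moves the arm, as the interface text tells. Its arguments: {"type":"object","properties":{"commands":{"type":"string"},"force":{"type":"number"}},"required":["commands"]}

```bash
ls; mkdir -p pics; python3 - <<'E'
from workcell import *
import cv2
print(get_obs())
for n in ["scene","side","wrist"]:
    print(n,get_calibration(n))
    im=camera(n); cv2.imwrite(f"pics/{n}0.png",im[:,:,::-1])
E
```

```text
pics
{'time': 0.0, 'q': array([-6.30816735e+01,  5.01085040e+00,  1.00363626e+01,  9.51004358e+01,
        6.21530275e-04,  9.00032284e+01]), 'qd': array([-0.03184713, -0.01943931, -0.06977473,  0.1062293 ,  0.06692245,
       -0.11347118]), 'joint_efforts': array([ 5.95618585e-04, -5.20380878e+01,  4.64810872e+01,  1.61584339e-02,
        6.03636181e-05, -4.03130073e-06]), 'ee_pos': array([ 0.24889699, -0.49020726,  0.23060257]), 'tcp_rot': array([-1.79925076e+02, -6.17308046e-04,  2.69150972e+01]), 'wrist_force': array([-0.15089344,  0.55585277,  0.61996237]), 'torque': array([-0.03912582, -0.02260753,  0.03340387]), 'opening': 0.08526281350847223}
scene {'fx': 380.8839336656551, 'fy': 380.8839336656551, 'cx': 256.1821447074405, 'cy': 191.1333790476585, 'k1': -0.020151320617895426, 'eye': array([-0.11882673,  0.74666324,  0.75907802]), 'attitude': array([-1.21879079e+02, -3.95118552e-02, -1.42135713e+02])}
side {'fx': 439.6742023405222, 'fy': 439.6742023405222, 'cx': 256.7417270595473, 'cy': 189.51596939739744, 'k1': 0.02710021741660102, 'eye': array([-0.69568481,  0.17687227,  1.32597765]), 'attitude': array([-134.62681575,   -0.74009044, -100.85151325])}
wrist {'fx': 292.3184190342397, 'fy': 292.3184190342397, 'cx': 258.4925105341664, 'cy': 192.06713680155505, 'k1': -0.05164656499445242, 'mount': array([[-3.10463821e-04, -9.51673911e-01, -3.07110194e-01,
         7.75172648e-02],
       [ 9.99999734e-01, -4.98040990e-04,  5.32411104e-04,
        -8.14936993e-04],
       [-6.59635222e-04, -3.07109947e-01,  9.51673812e-01,
        -1.42585540e-01],
       [ 0.00000000e+00,  0.00000000e+00,  0.00000000e+00,
         1.00000000e+00]])}
```

View pics/scene0.png

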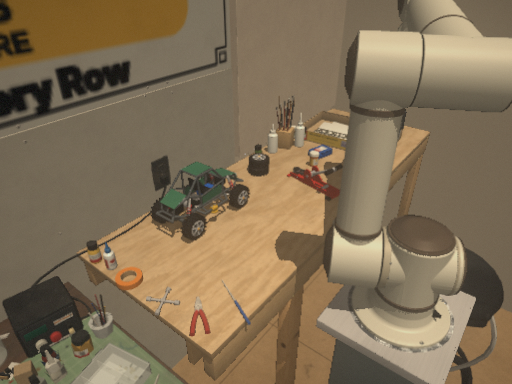

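View pics/side0.png

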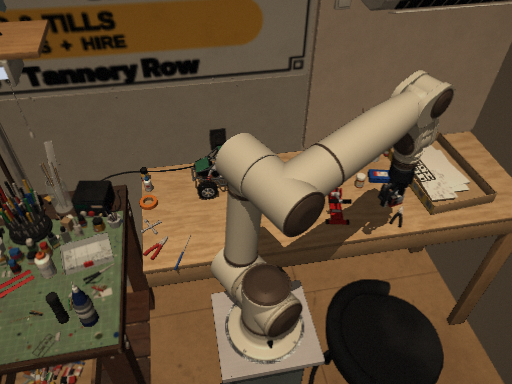

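View pics/wrist0.png

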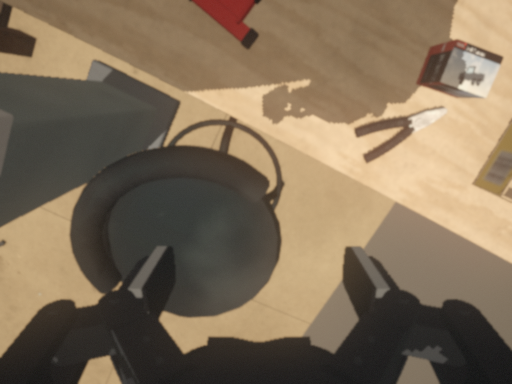

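The overview shows the buggy (scene ~200,200) and the jack (scene ~315,180; side ~338,207), partly hidden by the arm. I'll zoom in next.

```bash
cat > h.py <<'E'
import numpy as np, cv2
from scipy.spatial.transform import Rotation as R
from workcell import *
def cam(n,obs=None):
    c=get_calibration(n)
    if n=="wrist":
        o=obs or get_obs(); T=np.eye(4); T[:3,:3]=R.from_euler('xyz',o['tcp_rot'],degrees=True).as_matrix(); T[:3,3]=o['ee_pos']
        M=T@c['mount']; return c,M[:3,3],M[:3,:3]
    return c,np.array(c['eye']),R.from_euler('xyz',c['attitude'],degrees=True).as_matrix()
def ray(n,u,v,obs=None):
    c,e,A=cam(n,obs); d=np.array([(u-c['cx'])/c['fx'],(v-c['cy'])/c['fy']]); s=d.copy()
    for _ in range(20): s=d/(1+c['k1']*(s@s))
    return e,A@np.array([s[0],s[1],1.])
def onz(n,u,v,z,obs=None):
    e,d=ray(n,u,v,obs); return e+d*(z-e[2])/d[2]
def proj(n,p,obs=None):
    c,e,A=cam(n,obs); q=A.T@(np.array(p)-e); s=q[:2]/q[2]; s=s*(1+c['k1']*(s@s)); return s[0]*c['fx']+c['cx'],s[1]*c['fy']+c['cy']
def tri(rs):
    S=np.zeros((3,3));b=np.zeros(3)
    for e,d in rs:
        d=d/np.linalg.norm(d);P=np.eye(3)-np.outer(d,d);S+=P;b+=P@e
    p=np.linalg.solve(S,b); return p,[np.linalg.norm(np.cross(p-e,d/np.linalg.norm(d))) for e,d in rs]
def crop(src,dst,x,y,w,h,k):
    im=cv2.imread(src)[y:y+h,x:x+w]; cv2.imwrite(dst,cv2.resize(im,None,fx=k,fy=k,interpolation=cv2.INTER_CUBIC))
E
python3 - <<'E'
from h import *
crop("pics/scene0.png","pics/c1.png",270,140,90,70,8)
crop("pics/scene0.png","pics/c2.png",140,140,125,105,6)
crop("pics/side0.png","pics/c3.png",290,150,130,90,6)
E
```

```text
(no output)
```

View pics/c1.png

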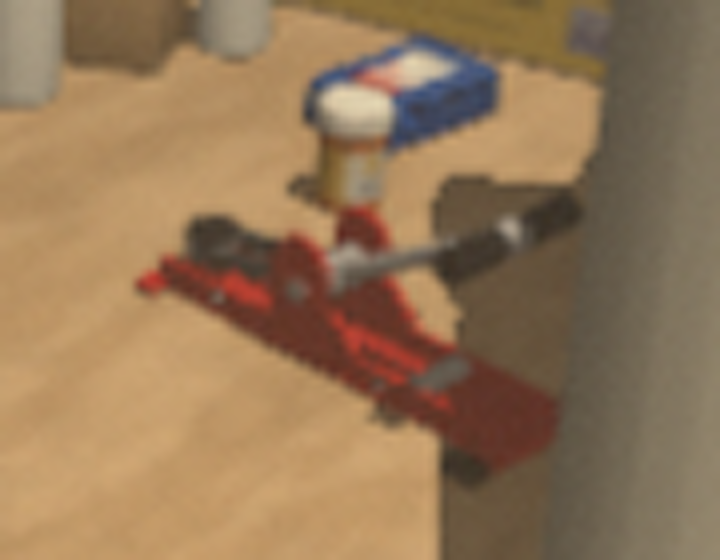

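View pics/c2.png

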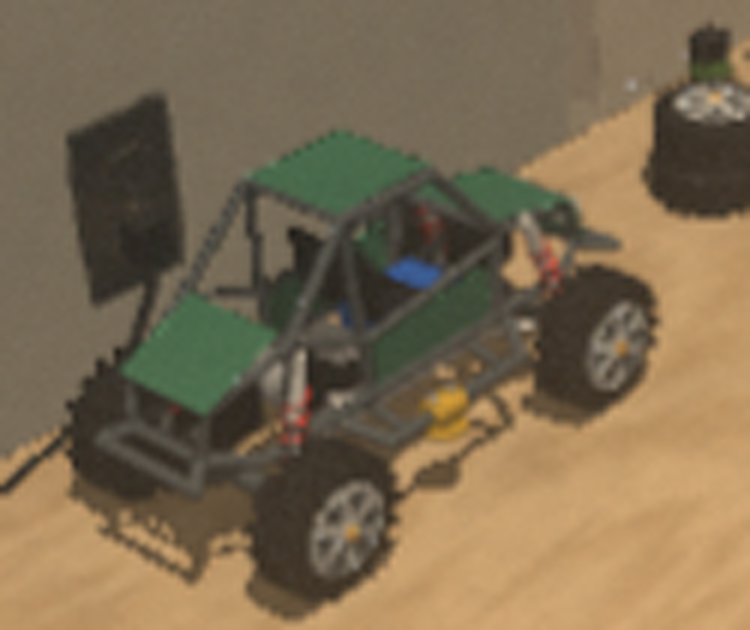

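View pics/c3.png

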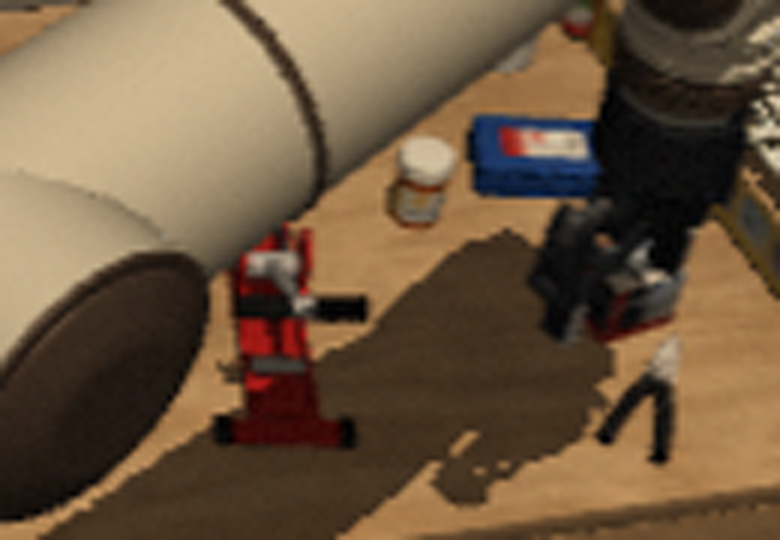

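```bash
python3 - <<'E'
from h import *
s1=lambda x,y:(270+x/8,140+y/8); s2=lambda x,y:(140+x/6,140+y/6); s3=lambda x,y:(290+x/6,150+y/6)
r=onz("scene",*s2(350,530),.042); f=onz("scene",*s2(622,348),.042)
print("rear hub",r,"front",f,np.linalg.norm(r-f))
d=(r-f)/np.linalg.norm(r-f); print("yaw",np.degrees(np.arctan2(-d[0],d[1])))
print("pad collar",onz("scene",*s2(445,408),.05), "bottom",onz("scene",*s2(445,435),.043))
print("bar ends side", onz("side",*s3(240,305),.101),onz("side",*s3(365,308),.101))
print("bar ends scene", onz("scene",*s1(460,262),.101),onz("scene",*s1(565,210),.101))
print("saddle", onz("scene",*s1(215,232),.032))
print("foot side", onz("side",*s3(216,430),.008),onz("side",*s3(352,433),.008))
print("cheek tops scene", onz("scene",*s1(300,237),.065),onz("scene",*s1(360,208),.065))
o=(get_obs())
print(onz("wrist",250,40,.008,o), onz("wrist",235,2,.0,o))
E
```

```text
rear hub [0.59585572 0.1171167  0.042     ] front [ 0.59502276 -0.10166368  0.042     ] 0.21878197183955414
yaw -0.21814143333979064
pad collar [0.62513687 0.01425996 0.05      ] bottom [0.6146182 0.0260454 0.043    ]
bar ends side [ 0.40919614 -0.34004935  0.101     ] [ 0.39242465 -0.41874567  0.101     ]
bar ends scene [ 0.40639729 -0.34217286  0.101     ] [ 0.39229676 -0.41516136  0.101     ]
saddle [ 0.57290573 -0.4083241   0.032     ]
foot side [ 0.38529969 -0.32843191  0.008     ] [ 0.36685229 -0.41653005  0.008     ]
cheek tops scene [ 0.50699067 -0.37655451  0.065     ] [ 0.49939364 -0.41948795  0.065     ]
[ 0.37037296 -0.41688525  0.008     ] [ 0.39961975 -0.38309518  0.        ]
```

```bash
python3 - <<'E'
from h import *
s1=lambda x,y:(270+x/8,140+y/8); s2=lambda x,y:(140+x/6,140+y/6); s3=lambda x,y:(290+x/6,150+y/6)
print("jar base", onz("scene",*s1(350,205),0), onz("side",*s3(415,218),0))
print("spare", onz("scene",259,172,0), onz("scene",251,172,0))
print("roof near edge", onz("scene",*s2(345,215),.183),onz("scene",*s2(435,170),.183))
print("top sill/panel", onz("scene",*s2(490,255),.12), onz("scene",*s2(375,370),.08))
# table edge
for uv in [(250,325),(190,345),(300,258)]: print("edge", uv, onz("scene",*uv,0))
for uv in [(420,234),(160,268)]: print("edge side", onz("side",*uv,0))
E
```

```text
jar base [ 0.56318032 -0.52836335  0.        ] [ 0.56190702 -0.53402781  0.        ]
spare [ 0.71206377 -0.34173665  0.        ] [ 0.73796737 -0.32154597  0.        ]
roof near edge [0.64561219 0.0555895  0.183     ] [ 0.64258727 -0.00775662  0.183     ]
top sill/panel [ 0.63439166 -0.03742872  0.12      ] [0.6483039  0.04195633 0.08      ]
edge (250, 325) [0.26596058 0.27521623 0.        ]
edge (190, 345) [0.33957912 0.40342601 0.        ]
edge (300, 258) [ 0.29921377 -0.00213671  0.        ]
edge side [ 0.2659075  -0.67397234  0.        ]
edge side [0.28506364 0.3277318  0.        ]
```

Emit:
{"method": "play_rows", "body": {
  "commands": "1 220 95 0 -38.7;1 220 95 0 -38.7;1 220 95 0 -38.7;1 220 95 0 -38.7;1 220 95 0 -38.7;1 220 95 0 -38.7;1 220 95 0 -38.7;1 220 95 0 -38.7"
}}

```text
time: 0.82
ee_pos: [0.4708, -0.394, 0.2301]
tcp_rot: [-180.0, 0.1, -11.6]
wrist_force: [-0.7, 0.5, 0.3]
opening: 0.0853
```

```bash
python3 - <<'E'
from h import *
o=get_obs(); im=camera("wrist"); print(o['time'],o['ee_pos'],o['tcp_rot'],o['q'])
cv2.imwrite("pics/w1.png",im[:,:,::-1])
im=camera("side"); cv2.imwrite("pics/s1.png",im[:,:,::-1]); crop("pics/s1.png","pics/s1c.png",150,100,270,160,2.9)
E
```

```text
0.8167 [ 0.47078306 -0.39397363  0.23014797] [-1.79952367e+02  8.26288720e-02 -1.15648702e+01] [-3.99254310e+01  1.41593508e+01  2.03807829e+01  9.63167700e+01
  2.66548144e-03  1.51639471e+02]
```

View pics/w1.png

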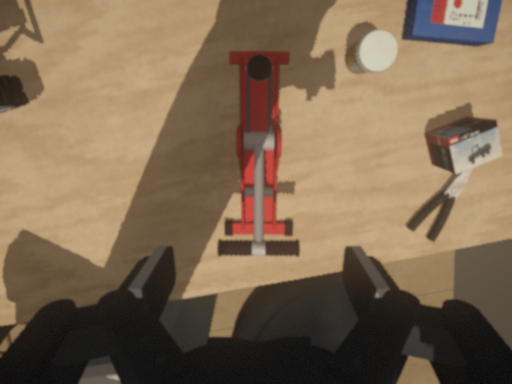

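View pics/s1c.png

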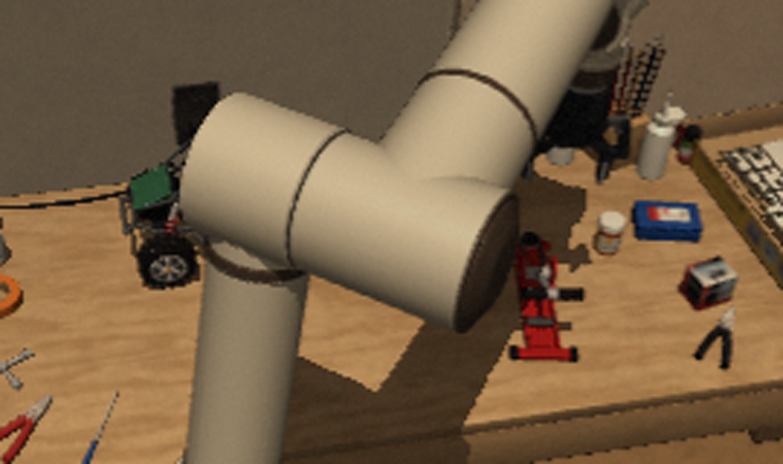

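The wrist view shows the jack from above: saddle at (259,68), cross bar ends at (219,247)/(298,247), cheeks near (242..281,140).

```bash
python3 - <<'E'
from h import *
o=get_obs()
s=onz("wrist",259,68,.032,o); a=onz("wrist",219,247,.103,o); b=onz("wrist",298.5,247,.103,o)
bar=(a+b)/2
print(s,a,b,np.linalg.norm(a-b),bar,np.hypot(*(s-bar)[:2]))
d=s-bar; print("yaw",np.degrees(np.arctan2(d[1],d[0])), "yaw bar",np.degrees(np.arctan2(*((a-b)[[1,0]])))-90)
u=d[:2]/np.hypot(*d[:2]); print("origin",bar[:2]+.102*u, s[:2]-.079*u)
for z,uv in [(.0,(231,58)),(.0,(288,58)),(.008,(226,228)),(.008,(292,228))]: print(onz("wrist",*uv,z,o))
E
```

```text
[ 0.57511169 -0.41834402  0.032     ] [ 0.40838546 -0.34131725  0.103     ] [ 0.39161018 -0.42212739  0.103     ] 0.08253295311211366 [ 0.39999782 -0.38172232  0.103     ] 0.17890225391191897
yaw -11.812070038835236 yaw bar -11.727397478580244
origin [ 0.4998379  -0.40260195] [ 0.49778457 -0.40217254]
[ 0.59566169 -0.38889665  0.        ]
[ 0.58201183 -0.45482208  0.        ]
[ 0.38704108 -0.33334689  0.008     ]
[ 0.36866381 -0.42189007  0.008     ]
```

Emit:
{"method": "play_rows", "body": {
  "commands": "1 30 -7 0 70;1 30 -7 0 70;1 30 -7 0 70;1 30 -7 0 70;1 30 -7 0 70;1 30 -7 0 70;1 30 -7 0 70;1 30 -7 0 70;1 30 -7 0 70;1 30 -7 0 70"
}}

```text
time: 1.75
ee_pos: [0.4972, -0.4037, 0.2317]
tcp_rot: [180.0, 0.0, 58.5]
wrist_force: [0.3, -0.5, -0.8]
opening: 0.0853
```

Emit:
{"method": "play_rows", "body": {
  "commands": "1 0 0 0 70;1 0 0 0 70;1 0 0 0 70;1 0 0 0 70;1 0 0 0 70;1 0 0 0 70;1 0 0 0 70;1 0 0 0 70;1 0 0 0 70;1 0 0 0 70"
}}

```text
time: 2.58
ee_pos: [0.4972, -0.4037, 0.2317]
tcp_rot: [-180.0, 0.0, 128.5]
wrist_force: [0.0, -1.0, -0.0]
opening: 0.0852
```

Emit:
{"method": "play_rows", "body": {
  "commands": "1 0 0 -60 40;1 0 0 -60 40;1 0 0 -60 40;1 0 0 -60 40;1 0 0 -60 40;1 0 0 -60 40;1 0 0 -60 40"
}}

```text
time: 3.17
ee_pos: [0.4974, -0.4036, 0.1717]
tcp_rot: [-180.0, 0.0, 168.3]
wrist_force: [0.3, -0.5, 0.1]
opening: 0.0852
```

```bash
python3 - <<'E'
from h import *
o=get_obs(); im=camera("wrist"); print(o['time'],o['ee_pos'],o['tcp_rot'],o['q'])
cv2.imwrite("pics/w2.png",im[:,:,::-1])
E
```

```text
3.1667 [ 0.49738518 -0.40356168  0.17166858] [-1.79981743e+02  5.35934781e-03  1.68325777e+02] [-3.90486002e+01  1.68560986e+01  1.71673456e+01  9.02980931e+01
 -1.37483571e-02 -2.73743777e+01]
```

View pics/w2.png

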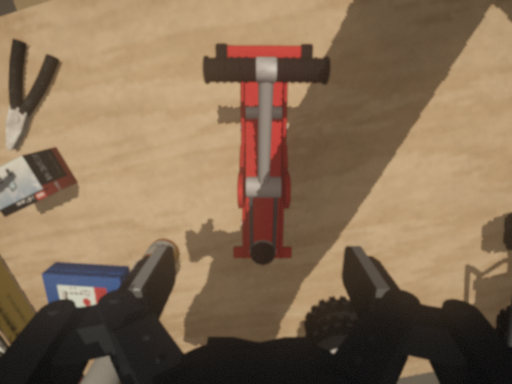

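```bash
python3 - <<'E'
from h import *
o=get_obs()
a=onz("wrist",204,69,.103,o); b=onz("wrist",329.5,69,.103,o); s=onz("wrist",262.5,251,.032,o)
bar=(a+b)/2; d=(s-bar)[:2]; u=d/np.hypot(*d)
print(np.linalg.norm(a-b),bar,s,np.hypot(*d),np.degrees(np.arctan2(u[1],u[0])),bar[:2]+.102*u)
E
```

```text
0.08477549598018497 [ 0.40166343 -0.37767198  0.103     ] [ 0.57516146 -0.41576246  0.032     ] 0.17763010095076845 -12.382502495581033 [ 0.50129069 -0.39954456]
```

Emit:
{"method": "play_rows", "body": {
  "commands": "1 2 2 -40 0;1 2 2 -80 0;1 2 2 -110 0;1 2 2 -130 0;1 2 2 -143 0;1 2 2 -143 0;1 2 2 -143 0"
}}

```text
time: 3.8
ee_pos: [0.5007, -0.4008, 0.0289]
tcp_rot: [-180.0, 0.0, 168.1]
wrist_force: [-0.9, 0.9, 0.6]
opening: 0.0853
```

Emit:
{"method": "play_rows", "body": {
  "commands": "0.4 0 0 0 0;0.4 0 0 0 0;0.4 0 0 0 0;0.4 0 0 0 0;0.4 0 0 0 0;0.4 0 0 0 0",
  "force": 40
}}

```text
time: 4.3
ee_pos: [0.5017, -0.4009, 0.03]
tcp_rot: [-179.9, 0.1, 168.2]
wrist_force: [-0.7, -0.2, 7.0]
opening: 0.0471
```

```bash
python3 - <<'E'
from h import *
o=get_obs(); im=camera("wrist"); print(o['time'],o['ee_pos'],o['tcp_rot'],o['opening'],o['wrist_force'])
cv2.imwrite("pics/w3.png",im[:,:,::-1])
im=camera("scene"); cv2.imwrite("pics/c0.png",im[:,:,::-1]); crop("pics/c0.png","pics/c4.png",140,120,220,120,3.6)
E
```

```text
4.3 [ 0.50167238 -0.40089493  0.03000688] [-1.79938312e+02  1.28838430e-01  1.68207470e+02] 0.047131147838460605 [-0.65680238 -0.20470316  7.01742438]
```

View pics/w3.png

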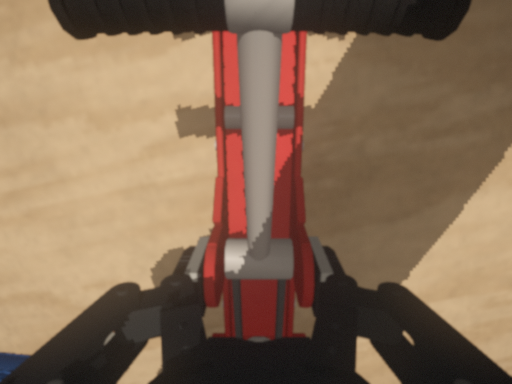

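View pics/c4.png

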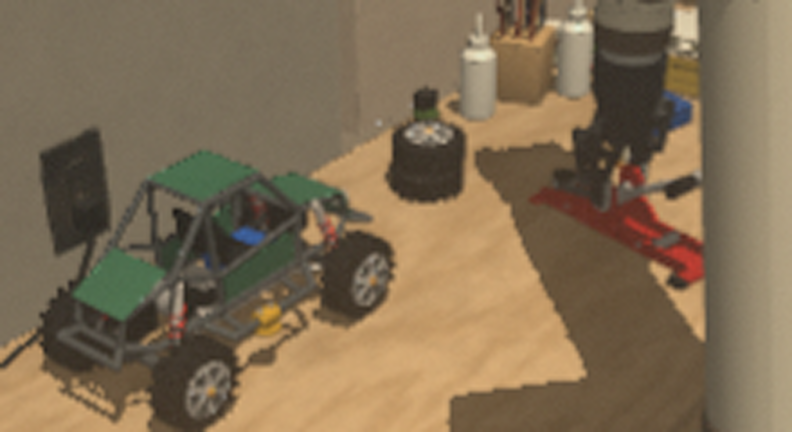

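Emit:
{"method": "play_rows", "body": {
  "commands": "0.4 0 0 15 0;0.4 -2 10 35 0;0.4 -6 35 40 2;0.4 -10 70 40 4;0.4 -14 105 40 6;0.4 -18 140 40 8;0.4 -22 175 40 10;0.4 -26 210 40 11.8;0.4 -30 245 40 11.8;0.4 -34 280 40 11.8"
}}

```text
time: 5.23
ee_pos: [0.4661, -0.1188, 0.0679]
tcp_rot: [180.0, -0.0, -180.0]
wrist_force: [1.0, 0.9, -5.9]
opening: 0.0475
```

Emit:
{"method": "play_rows", "body": {
  "commands": "0.4 -4 35 0 0;0.4 -8 70 0 0;0.4 -12 100 0 0;0.4 -16 125 0 0;0.4 -16 140 0 0;0.4 -16 140 0 0;0.4 -16 140 0 0;0.4 -16 140 0 0"
}}

```text
time: 5.9
ee_pos: [0.4509, 0.0192, 0.0681]
tcp_rot: [-180.0, -0.0, -180.0]
wrist_force: [-0.3, -0.5, -5.8]
opening: 0.0475
```

```bash
python3 - <<'E'
from h import *
o=get_obs(); im=camera("wrist"); print(o['time'],o['ee_pos'],o['tcp_rot'],o['opening'],o['wrist_force'],o['q'])
cv2.imwrite("pics/w4.png",im[:,:,::-1])
im=camera("scene"); cv2.imwrite("pics/c5f.png",im[:,:,::-1]); crop("pics/c5f.png","pics/c5.png",140,120,200,150,4)
E
```

```text
5.9 [0.45087075 0.0192332  0.06808917] [-1.79979325e+02 -2.22728861e-02 -1.79973541e+02] 0.04753531339454669 [-0.26589248 -0.46322227 -5.75006962] [ 2.45508545e+00 -8.58586046e+00 -2.11926365e+01  7.74163530e+01
 -1.97121401e-02  2.42862625e+00]
```

View pics/w4.png

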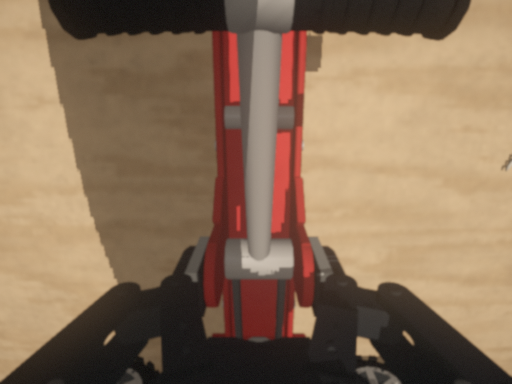

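View pics/c5.png

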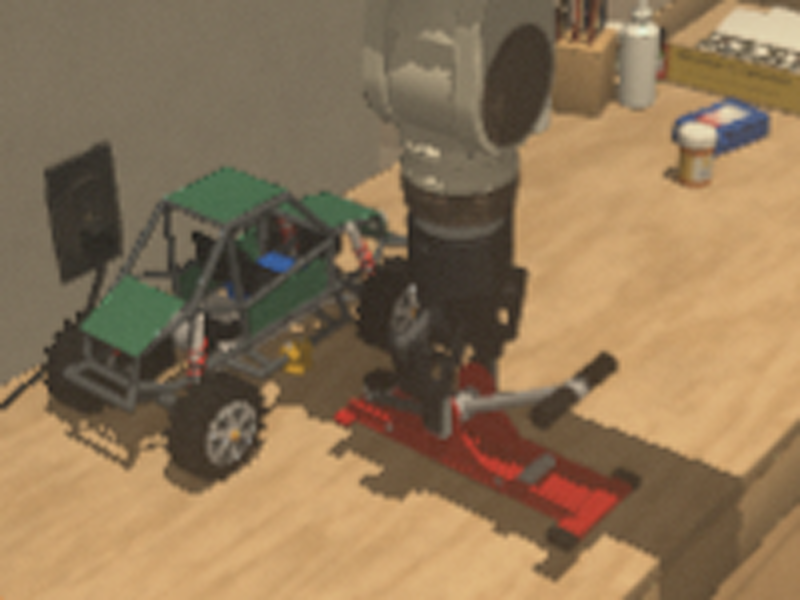

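Emit:
{"method": "play_rows", "body": {
  "commands": "0.4 0 0 -20 0;0.4 0 0 -34 0;0.4 0 0 -38 0;0.4 0 0 -40 0;0.4 0 0 -40 0;0.4 0 0 -40 0"
}}

```text
time: 6.5
ee_pos: [0.4508, 0.0188, 0.0298]
tcp_rot: [-180.0, -0.0, 179.9]
wrist_force: [-8.0, -1.5, 8.5]
opening: 0.0476
```

```bash
python3 - <<'E'
from h import *
o=get_obs(); print(o['time'],o['ee_pos'],o['tcp_rot'],o['opening'],o['wrist_force'])
im=camera("scene"); cv2.imwrite("pics/c6f.png",im[:,:,::-1]); crop("pics/c6f.png","pics/c6.png",175,170,80,60,10)
im=camera("side"); cv2.imwrite("pics/s6f.png",im[:,:,::-1]);crop("pics/s6f.png","pics/s6.png",150,110,160,120,5)
E
```

```text
6.5 [0.45080061 0.01880781 0.02979356] [-1.79997215e+02 -2.71634620e-03  1.79942286e+02] 0.04764596613330539 [-7.97301659 -1.49036993  8.47085149]
```

View pics/c6.png

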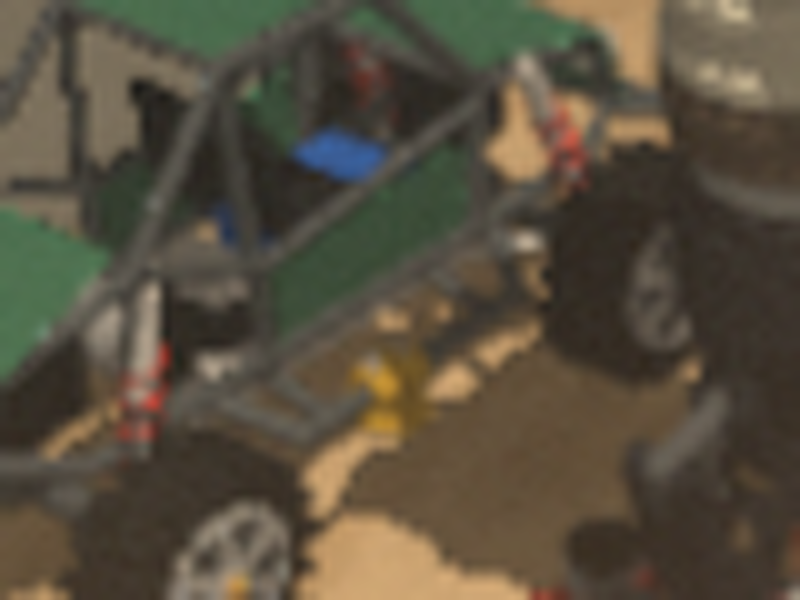

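View pics/s6.png

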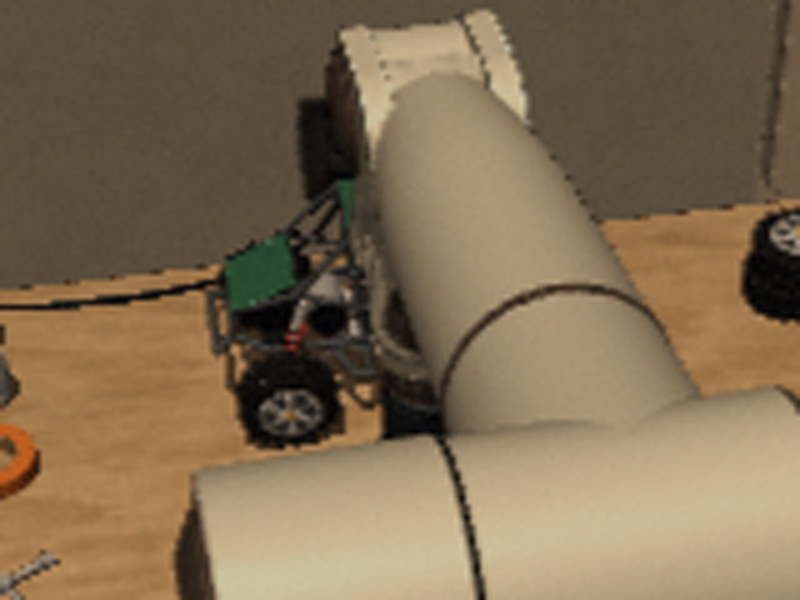

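Emit:
{"method": "play_rows", "body": {
  "commands": "1 0 0 0 0;1 0 0 0 0;1 0 0 0 0;1 0 0 0 0;1 0 0 30 0;1 0 0 70 0;1 0 0 110 0;1 20 0 150 0;1 40 0 190 0;1 50 0 210 0"
}}

```text
time: 7.43
ee_pos: [0.5025, 0.0196, 0.242]
tcp_rot: [180.0, 0.2, -180.0]
wrist_force: [0.9, 0.4, -1.0]
opening: 0.0855
```

Emit:
{"method": "play_rows", "body": {
  "commands": "1 0 0 0 0;1 0 0 0 0"
}}

```text
time: 7.6
ee_pos: [0.5021, 0.0196, 0.2394]
tcp_rot: [180.0, 0.1, -180.0]
wrist_force: [-0.4, 0.1, -0.7]
opening: 0.0854
```

```bash
python3 - <<'E'
from h import *
o=get_obs(); im=camera("wrist"); print(o['time'],o['ee_pos'],o['tcp_rot'],o['opening'],o['wrist_force'])
im=im[:,:,::-1].copy();cv2.imwrite("pics/w7.png",im)
cv2.imwrite("pics/w7c.png",cv2.resize(im[200:384,120:400],None,fx=2.8,fy=2.8,interpolation=cv2.INTER_CUBIC))
im=camera("scene"); cv2.imwrite("pics/c7f.png",im[:,:,::-1]); crop("pics/c7f.png","pics/c7.png",170,170,120,85,6.5)
np.save("o7.npy",o,allow_pickle=True)
E
```

```text
7.6 [0.50212966 0.01956717 0.23935767] [ 1.79995898e+02  1.17541727e-01 -1.79987747e+02] 0.08536559707270595 [-0.40595251  0.08349585 -0.70129896]
```

View pics/w7.png

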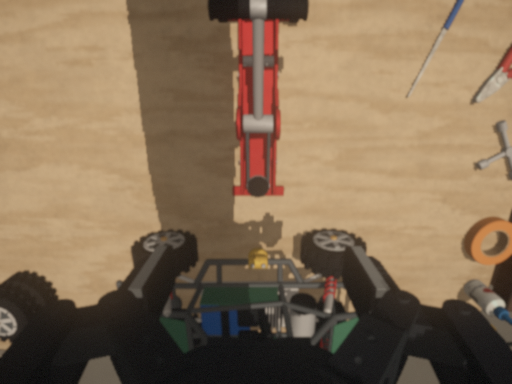

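View pics/w7c.png

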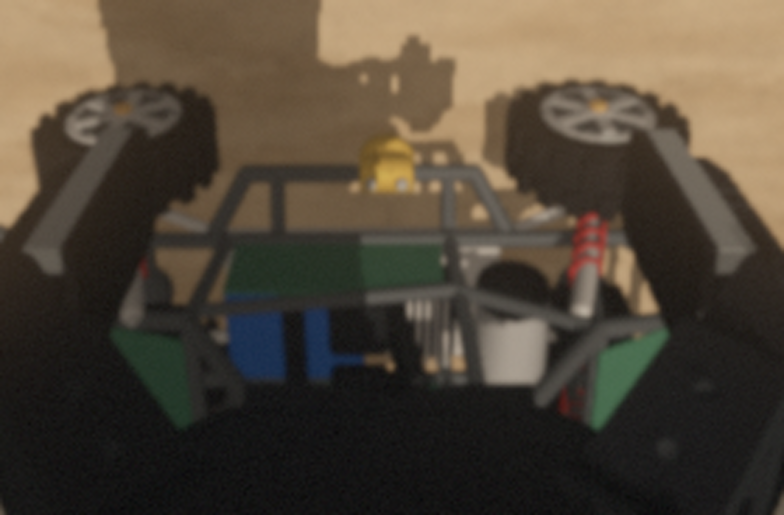

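View pics/c7.png

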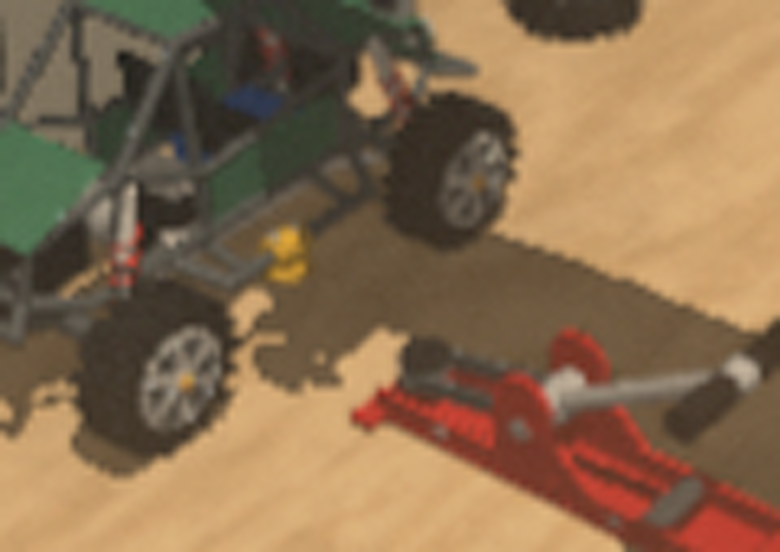

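```bash
python3 - <<'E'
from h import *
o=np.load("o7.npy",allow_pickle=True).item()
W=lambda x,y:(120+x/2.8,200+y/2.8)
p=lambda n,v:print(n,np.round(v*1000,1))
p("saddle w",onz("wrist",258,184.5,.032,o))
f=onz("wrist",*W(121,108),.042,o); r=onz("wrist",*W(599,103),.042,o)
p("front",f);p("rear",r);p("mid",(f+r)/2); print(np.hypot(*(r-f)[:2]), np.degrees(np.arctan2(-(r-f)[0],(r-f)[1])))
p("tube left",onz("wrist",*W(320,174),.058,o)); p("tube right",onz("wrist",*W(450,173),.058,o))
p("collar",onz("wrist",*W(387,168),.060,o))
# yellow masks
for n,fn in (("wrist","pics/w7.png"),("scene","pics/c7f.png")):
    h=cv2.cvtColor(cv2.imread(fn),cv2.COLOR_BGR2HSV); m=cv2.inRange(h,(18,140,90),(32,255,255))
    if n=="scene": m[:, :170]=0;m[:,260:]=0;m[:190]=0;m[240:]=0
    else: m[:, :220]=0;m[:,300:]=0;m[:230]=0;m[290:]=0
    c,l,s,ce=cv2.connectedComponentsWithStats(m); i=1+np.argmax(s[1:,4]); print(n,s[i],ce[i])
    globals()[n]=ce[i]
q,e=tri([ray("wrist",*wrist,o),ray("scene",*scene)]); p("collar tri",q); print(e)
S=lambda x,y:(170+x/6.5,170+y/6.5)
p("saddle s",onz("scene",*S(427,352),.032))
fs=onz("scene",*S(479,183),.042);rs=onz("scene",*S(186,382),.042);p("fs",fs);p("rs",rs)
p("tube tri f",tri([ray("wrist",*W(121,108),o),ray("scene",*S(479,183))])[0]);p("rear tri",tri([ray("wrist",*W(599,103),o),ray("scene",*S(186,382))])[0])
a=onz("wrist",233.5,191,.005,o);b=onz("wrist",284,191,.005,o);p("ff",a);p("ff",b)
E
```

```text
saddle w [525.5  18.9  32. ]
front [ 595.7 -104.2   42. ]
rear [592.9 117.   42. ]
mid [594.3   6.4  42. ]
0.22120285057530567 0.7140307549734702
tube left [620.4 -11.1  58. ]
tube right [619.8  47.7  58. ]
collar [616.   19.2  60. ]
wrist [249 248  18  21 281] [257.58718861 257.22775801]
scene [210 205   8   9  52] [214.03846154 209.07692308]
collar tri [619.7  18.9  49.6]
[np.float64(0.0014239914920450311), np.float64(0.001423991492044992)]
saddle s [527.9  20.   32. ]
fs [ 594.3 -101.    42. ]
rs [593.6 118.1  42. ]
tube tri f [ 597.8 -105.5   38.2]
rear tri [593.8 117.5  41.2]
ff [542.7 -14.3   5. ]
ff [542.7  54.    5. ]
```

Emit:
{"method": "play_rows", "body": {
  "commands": "1 -25 0 -35 0;1 -50 0 -70 0;1 -50 0 -110 0;1 -50 0 -150 0;1 -50 0 -185 0;1 -50 0 -205 0;1 -50 0 -209 0;1 -50 0 -209 0"
}}

```text
time: 8.37
ee_pos: [0.4491, 0.0195, 0.0275]
tcp_rot: [-180.0, -0.2, -180.0]
wrist_force: [1.0, -0.7, 0.5]
opening: 0.0857
```

Emit:
{"method": "play_rows", "body": {
  "commands": "0.4 0 0 0 0;0.4 0 0 0 0;0.4 0 0 0 0;0.4 0 0 0 0;0.4 0 0 0 0;0.4 0 0 0 0",
  "force": 40
}}

```text
time: 8.87
ee_pos: [0.4521, 0.0196, 0.0309]
tcp_rot: [-180.0, 0.2, -180.0]
wrist_force: [-1.0, 0.0, 7.2]
opening: 0.0474
```

Emit:
{"method": "play_rows", "body": {
  "commands": "0.4 8 0 0 0;0.4 18 0 0 0;0.4 28 0 0 0;0.4 38 0 0 0;0.4 48 0 0 0;0.4 56 0 0 0;0.4 60 0 0 0;0.4 60 0 0 0"
}}

```text
time: 9.53
ee_pos: [0.512, 0.0197, 0.031]
tcp_rot: [180.0, 0.1, -180.0]
wrist_force: [-3.3, 0.2, 8.7]
opening: 0.0476
```

```bash
python3 - <<'E'
from h import *
o=get_obs(); print(o['time'],o['ee_pos'],o['tcp_rot'],o['opening'],o['wrist_force'])
im=camera("scene"); cv2.imwrite("pics/c8f.png",im[:,:,::-1]); crop("pics/c8f.png","pics/c8.png",170,140,120,100,6)
E
```

```text
9.5333 [0.51195344 0.01967117 0.03096974] [ 1.79989268e+02  7.97677623e-02 -1.79981054e+02] 0.04757259102012807 [-3.27770779  0.17480908  8.73493322]
```

View pics/c8.png

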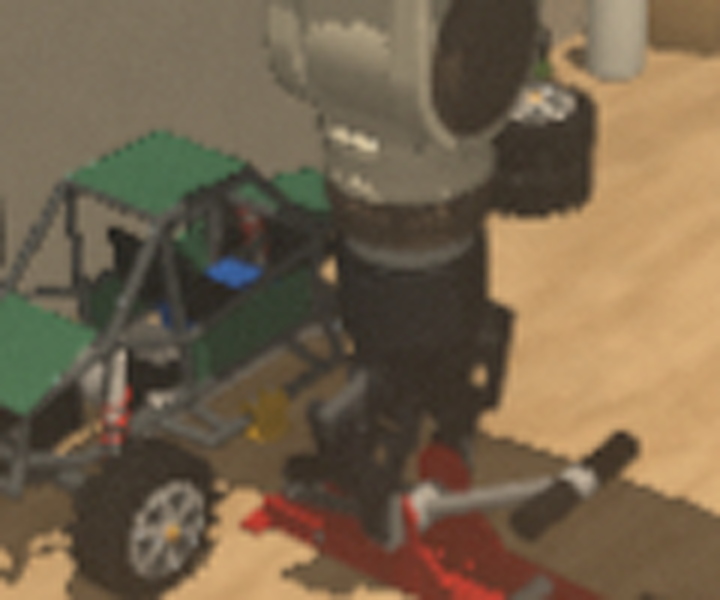

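Emit:
{"method": "play_rows", "body": {
  "commands": "0.4 8 0 0 0;0.4 16 0 0 0;0.4 24 0 0 0;0.4 30 0 0 0;0.4 32 0 0 0;0.4 32 0 0 0;0.4 32 0 0 0;0.4 32 0 0 0"
}}

```text
time: 10.25
ee_pos: [0.5436, 0.0197, 0.031]
tcp_rot: [180.0, 0.1, -180.0]
wrist_force: [-4.6, 1.2, 9.2]
opening: 0.0471
```

```bash
python3 - <<'E'
from h import *
o=get_obs(); print(o['time'],o['ee_pos'],o['tcp_rot'],o['opening'],o['wrist_force'])
im=camera("scene"); cv2.imwrite("pics/c9f.png",im[:,:,::-1]); crop("pics/c9f.png","pics/c9.png",170,140,120,100,6)
E
```

```text
10.25 [0.54357083 0.0196564  0.03098273] [ 1.79993963e+02  9.40543345e-02 -1.79979482e+02] 0.04714056112593675 [-4.62566342  1.16832425  9.16838502]
```

View pics/c9.png

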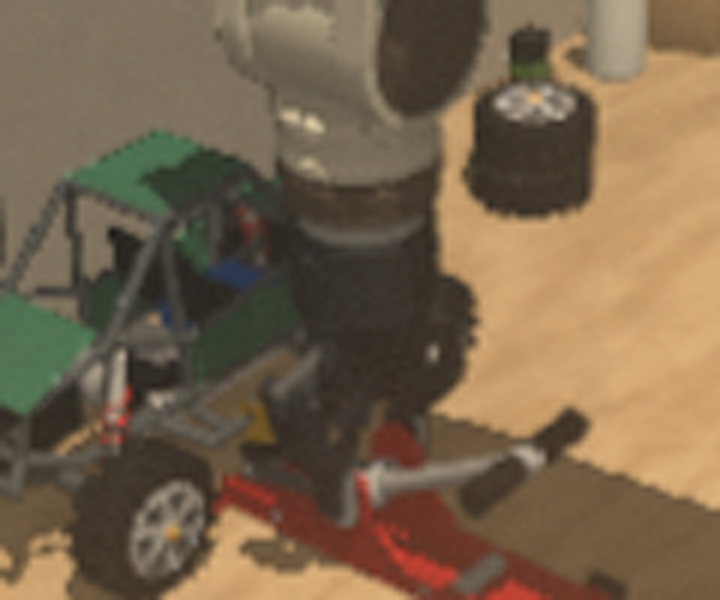

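Emit:
{"method": "play_rows", "body": {
  "commands": "1 0 0 0 0;1 0 0 0 0;1 0 0 0 0;1 0 0 0 0;1 0 0 30 0;1 -8 0 70 0;1 -20 0 110 0;1 -40 0 150 0;1 -60 0 190 0;1 -70 0 210 0"
}}

```text
time: 11.13
ee_pos: [0.472, 0.0196, 0.243]
tcp_rot: [180.0, 0.2, -180.0]
wrist_force: [0.2, 0.4, -0.1]
opening: 0.0856
```

Emit:
{"method": "play_rows", "body": {
  "commands": "1 0 0 0 0;1 0 0 0 0"
}}

```text
time: 11.3
ee_pos: [0.4734, 0.0196, 0.241]
tcp_rot: [180.0, 0.2, -180.0]
wrist_force: [-0.1, -0.3, -0.7]
opening: 0.0857
```

```bash
python3 - <<'E'
from h import *
o=get_obs(); im=camera("wrist"); print(o['time'],o['ee_pos'],o['tcp_rot'],o['opening'],o['wrist_force'])
im=im[:,:,::-1].copy();cv2.imwrite("pics/w10.png",im)
cv2.imwrite("pics/w10c.png",cv2.resize(im[110:310,120:400],None,fx=2.8,fy=2.8,interpolation=cv2.INTER_CUBIC))
im=camera("scene"); cv2.imwrite("pics/c10f.png",im[:,:,::-1]); crop("pics/c10f.png","pics/c10.png",170,160,120,90,6.5)
np.save("o10.npy",o,allow_pickle=True)
E
```

```text
11.3 [0.47344333 0.01963921 0.24103451] [ 179.99205181    0.21673832 -179.97659719] 0.08570181803101497 [-0.05852497 -0.33806936 -0.71982352]
```

View pics/w10c.png

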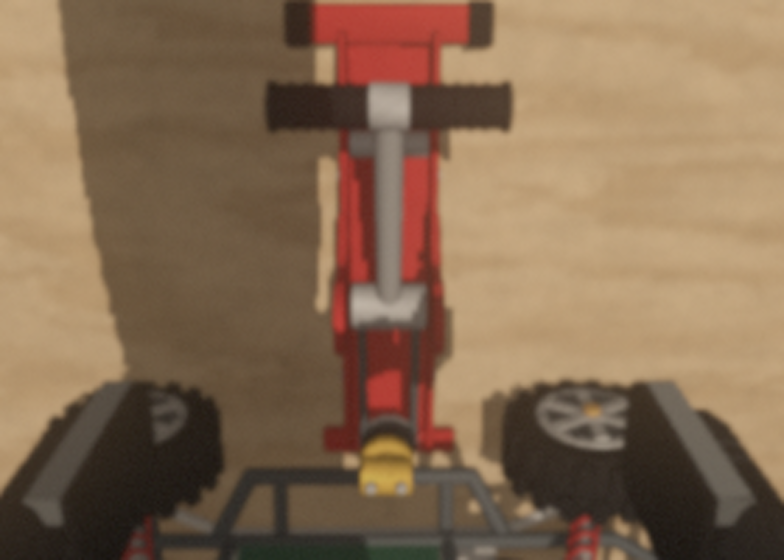

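View pics/c10.png

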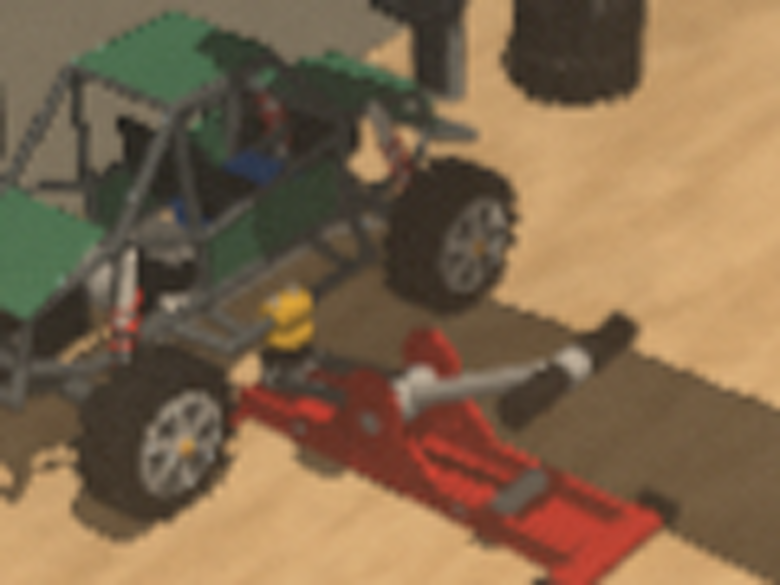

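```bash
python3 - <<'E'
from h import *
o=np.load("o10.npy",allow_pickle=True).item()
W=lambda x,y:(120+x/2.8,110+y/2.8)
p=lambda n,v:print(n,np.round(np.array(v)*1000,1))
e=onz("wrist",*W(387,416),.032,o); p("saddle from near edge",e+[.0145,0,0])
b=onz("wrist",*W(389,106),.102,o); p("bar",b); p("saddle from bar",b+[.181,0,-.07])
a=onz("wrist",*W(326,438),.005,o);c=onz("wrist",*W(453,438),.005,o);p("ff",a);p("ff",c)
a=onz("wrist",*W(233.5,1),.005,o)
f=onz("wrist",*W(601,410),.042,o);p("rear hub",f)
p("collar ctr",onz("wrist",*W(386,470),.058,o)); p("tube L",onz("wrist",*W(320,478),.058,o)); p("tube R",onz("wrist",*W(450,476),.058,o))
p("collar near",onz("wrist",*W(387,440),.046,o))
S=lambda x,y:(170+x/6.5,160+y/6.5)
p("scene pad bottom",onz("scene",*S(290,346),.042)); p("scene saddle near rim",onz("scene",*S(290,378),.030))
p("scene bar",onz("scene",*S(573,362),.103))
E
```

```text
saddle from near edge [618.   19.2  32. ]
bar [439.9  20.1 102. ]
saddle from bar [620.9  20.1  32. ]
ff [633.1 -13.3   5. ]
ff [633.1  54.3   5. ]
rear hub [594.6 121.1  42. ]
collar ctr [616.6  18.8  58. ]
tube L [621.1 -12.   58. ]
tube R [619.9  48.7  58. ]
collar near [608.1  19.3  46. ]
scene pad bottom [611.6  27.2  42. ]
scene saddle near rim [604.8  35.5  30. ]
scene bar [439.4  18.5 103. ]
```

Emit:
{"method": "play_rows", "body": {
  "commands": "0 -20 0 -20 0;0 -34 0 -50 0;0 -34 0 -80 0;0 -34 0 -105 0;0 -34 0 -115 0;0 -34 0 -115 0;0 -34 0 -115 0;0 -34 0 -115 0"
}}

```text
time: 12.07
ee_pos: [0.4397, 0.0196, 0.1254]
tcp_rot: [180.0, 0.1, -180.0]
wrist_force: [0.5, -0.4, 0.3]
opening: 0.0002
```

Emit:
{"method": "play_rows", "body": {
  "commands": "0 0 0 -6 0;0 0 0 -10 0;0 0 0 -13 0;0 0 0 -16 0;0 0 0 -18 0;0 0 0 -18 0"
}}

```text
time: 12.57
ee_pos: [0.4387, 0.0196, 0.106]
tcp_rot: [-180.0, -0.0, -180.0]
wrist_force: [-0.8, -0.1, 1.8]
opening: -0.0003
```

```bash
python3 - <<'E'
from h import *
o=get_obs(); im=camera("wrist"); print(o['time'],o['ee_pos'],o['tcp_rot'],o['opening'],o['wrist_force'])
im=im[:,:,::-1].copy();cv2.imwrite("pics/w11.png",im)
im=camera("scene"); cv2.imwrite("pics/c11f.png",im[:,:,::-1]); crop("pics/c11f.png","pics/c11.png",170,160,120,90,6.5)
E
```

```text
12.5667 [0.43873924 0.01959151 0.10603443] [-1.79999242e+02 -2.96649768e-02 -1.79982468e+02] -0.0002732818877581795 [-0.77020221 -0.06145401  1.76562692]
```

View pics/w11.png

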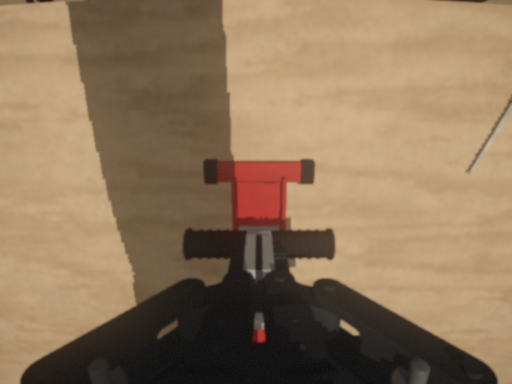

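View pics/c11.png

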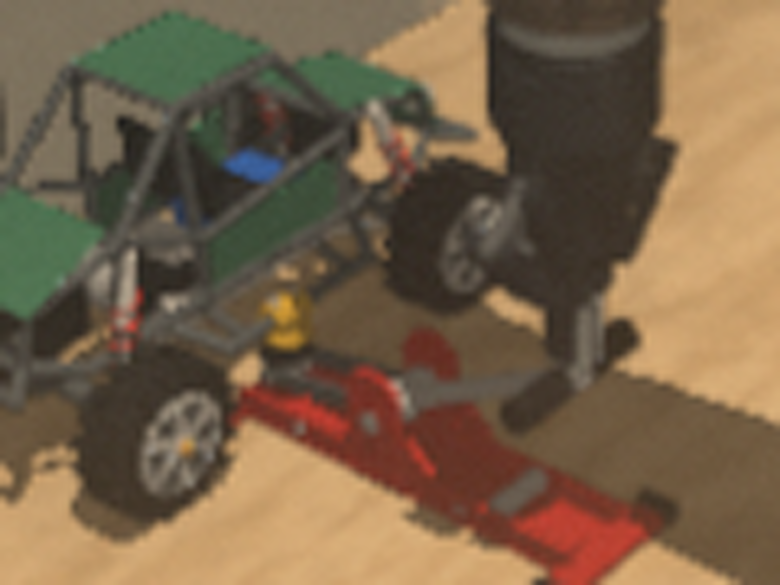

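Emit:
{"method": "play_rows", "body": {
  "commands": "0 -1 0 -3 0;0 -3 0 -6 0;0 -4 0 -9 0;0 -6 0 -12 0;0 -7 0 -15 0;0 -8 0 -18 0;0 -9 0 -20 0;0 -9 0 -20 0"
}}

```text
time: 13.33
ee_pos: [0.4296, 0.0196, 0.0861]
tcp_rot: [180.0, -0.0, -180.0]
wrist_force: [-2.2, -0.5, 7.3]
opening: -0.0004
```

```bash
python3 - <<'E'
from h import *
o=get_obs(); print(o['time'],o['ee_pos'],o['tcp_rot'],o['opening'],o['wrist_force'])
im=camera("scene"); cv2.imwrite("pics/c12f.png",im[:,:,::-1]); crop("pics/c12f.png","pics/c12.png",170,160,120,90,6.5)
E
```

```text
13.3333 [0.42959261 0.01960172 0.08612268] [ 1.79999769e+02 -8.97996495e-03 -1.79980129e+02] -0.00043625188783827335 [-2.1850027  -0.50654597  7.25569688]
```

View pics/c12.png

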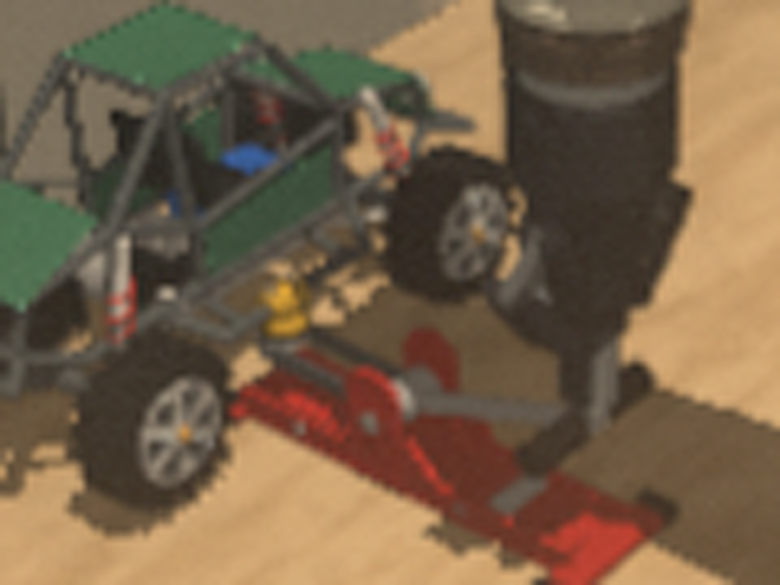

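Emit:
{"method": "play_rows", "body": {
  "commands": "0 -2 0 -3 0;0 -3 0 -6 0;0 -4 0 -9 0;0 -5 0 -12 0;0 -6 0 -15 0;0 -6 0 -17 0;0 -6 0 -18 0;0 -6 0 -18 0;0 -6 0 -18 0"
}}

```text
time: 14.13
ee_pos: [0.4236, 0.0196, 0.0683]
tcp_rot: [180.0, -0.0, -180.0]
wrist_force: [-4.3, -0.2, 6.7]
opening: -0.0002
```

Emit:
{"method": "play_rows", "body": {
  "commands": "0 0 0 -1 0;0 0 0 -2 0;0 0 0 -2 0"
}}

```text
time: 14.38
ee_pos: [0.4234, 0.0196, 0.0662]
tcp_rot: [180.0, -0.0, -180.0]
wrist_force: [-4.4, -0.1, 7.0]
opening: -0.0007
```

```bash
python3 - <<'E'
from h import *
o=get_obs(); im=camera("wrist");print(o['time'],o['ee_pos'],o['tcp_rot'],o['opening'],o['wrist_force'])
cv2.imwrite("pics/w13.png",im[:,:,::-1])
im=camera("scene"); cv2.imwrite("pics/c13f.png",im[:,:,::-1]); crop("pics/c13f.png","pics/c13.png",170,160,120,90,6.5)
E
```

```text
14.3833 [0.42336268 0.01961052 0.06618292] [ 1.79997354e+02 -4.87118007e-02 -1.79980766e+02] -0.0006837265888092283 [-4.41019226 -0.12526074  7.03647276]
```

View pics/c13.png

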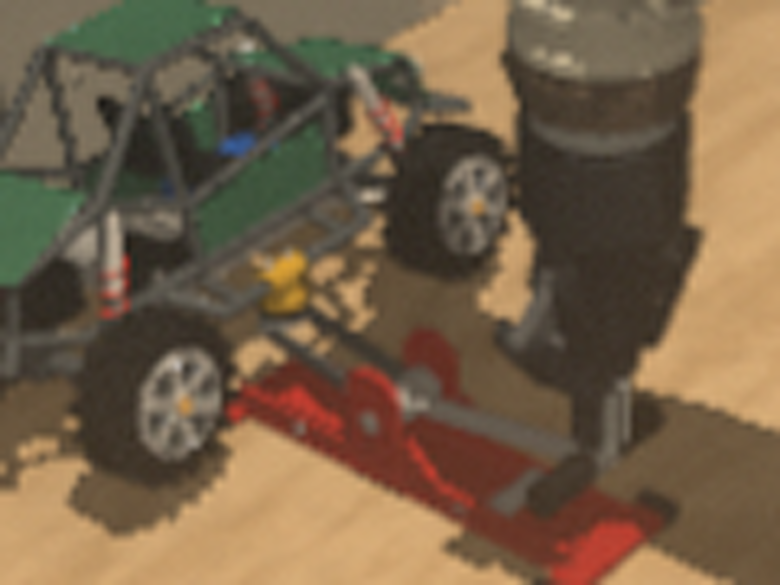

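View pics/w13.png

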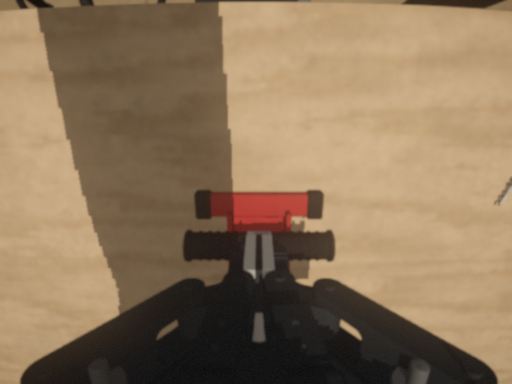

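Emit:
{"method": "play_rows", "body": {
  "commands": "0 0 0 -1 0;0 0 0 -2 0;0 0 0 -2 0"
}}

```text
time: 14.73
ee_pos: [0.4234, 0.0196, 0.0652]
tcp_rot: [180.0, -0.0, -180.0]
wrist_force: [-9.6, 0.1, 17.6]
opening: -0.0
```

Emit:
{"method": "play_rows", "body": {
  "commands": "0 -1 0 0 0;0 -1 0 0 0;0 -1 0 0 0;0 -1 0 0 0;0 -1 0 0 0;0 -1 0 0 0"
}}

```text
time: 15.23
ee_pos: [0.4232, 0.0196, 0.0654]
tcp_rot: [180.0, 0.1, -180.0]
wrist_force: [-4.5, -0.5, 14.8]
opening: -0.0
```

```bash
python3 - <<'E'
from h import *
o=get_obs(); print(o['time'],o['ee_pos'],o['wrist_force'])
im=camera("scene"); cv2.imwrite("pics/c14f.png",im[:,:,::-1]); crop("pics/c14f.png","pics/c14.png",170,160,120,90,6.5)
im=camera("side"); cv2.imwrite("pics/s14f.png",im[:,:,::-1]);
print(get_obs()['wrist_force'])
E
```

```text
15.2333 [0.42324724 0.01960882 0.06540507] [-4.50276642 -0.53305672 14.81832821]
[-4.83318823  0.39605251 14.95303353]
```

View pics/c14.png

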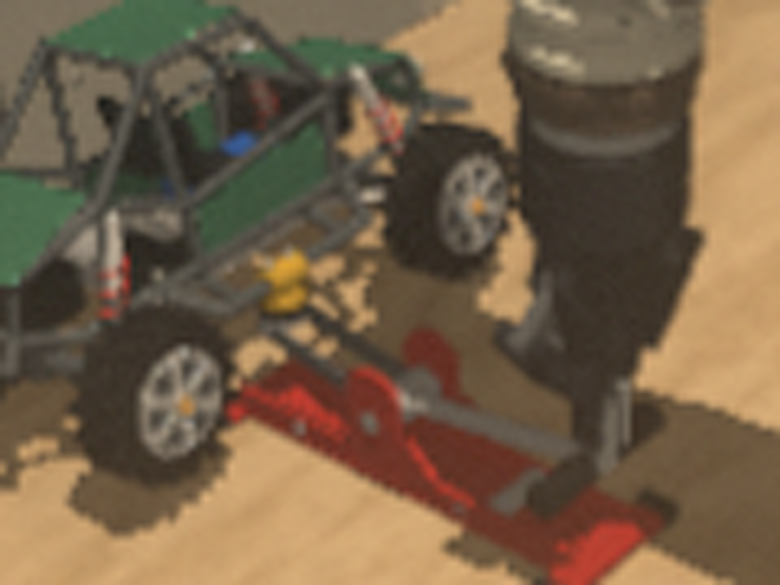

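View pics/s14f.png

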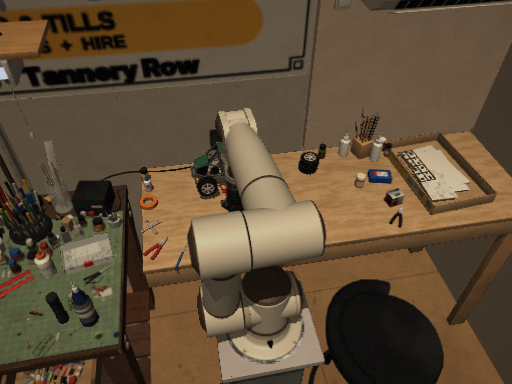

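```bash
python3 - <<'E'
from h import *
for n,y,uv in (("rear",.118,(198.6,222.0)),("front",-.103,(243.7,191.8))):
    e,d=ray("scene",*uv)
    for x in (.588,.595,.602):
        t=(x-e[0])/d[0]; print(n,np.round((e+t*d)*1000,1))
job_done()
E
```

```text
rear [588.  120.5  71.7]
rear [595.  114.3  64.9]
rear [602.  108.1  58.1]
front [588.  -94.1  73.7]
front [ 595.  -102.5   66.9]
front [ 602.  -110.8   60.1]
the job is handed in; nothing more can be done
```

I slid the jack in from the robot's side until its saddle stood under the yellow pad, then pressed the cross bar down to its stop. I handed the job in with the closed fingers still holding it down, at about 15.3 s. No verdict was reported, so these are my own checks.

- **Saddle under pad:** before pressing, I put the saddle at (618–621, 19–20) mm and the pad at (617–620, 19) mm. That is about 4 mm apart at most, inside the 12 mm limit. I did not re-measure this after the lift. One rough scene-only reading of the pad's underside disagreed, at (612, 27) mm. I left it out because the wrist views and the two-view triangulation agreed with each other.
- **Handle:** it reached the stop. The vertical force jumped from 7 N to about 17 N for only 1 mm more travel. I eased it slightly, and it held steady at about 15 N down with about 5 N sideways.
- **Wheels:** the near hubs rose from 42 mm to roughly 65–67 mm, taking each hub at its earlier distance from the robot. Allowing for that hub shifting by 7 mm, they are still at about 58–60 mm or more, so both tyres hang at least 16 mm clear.
- **Buggy and other things:** in the pictures the jack looked flat on the counter, the hand was clear of the buggy, and the bystanders in view had not moved. I judged these by eye and did not measure them.

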